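# Build up the sample cell and hold the sprung tweezers at the gap mark

## Task

Build up the sample cell in the pocket between the nest's four pins: the cup-shaped body first, then the spacer ring, then the top disc, each lying flat. Then pick up the sprung tweezers, hold them level with their tips a few centimetres above the middle of the top disc, and squeeze them to the gap mark (12 mm between the tips), ready to be handed a pellet. Keep that gap steady for three seconds and finish still holding the tweezers there at the mark; never let the tips close on each other, and leave the other labware where it is.

Things in the scene. Friction and masses are not known exactly. Their poses are not given: they have to be found in the camera images.
- nest: Fixed aluminium base plate 90 x 90 x 12 mm with four upright steel pins. Origin: centre of its underside; x, y along the plate's sides, z up. Pins: 8 mm thick, at x, y = +-21.6 mm (on the diagonals), 46 mm tall above the plate, the top 4 mm tapered. Openings between neighbouring pins are 35 mm wide: fingers can come in along the nest's x or y axis.
- pocket (a point): Centre of the pocket's floor: on the top face of the nest's plate, 12 mm above the table; axes as the nest. The pocket is the space between the four pins, 53 mm across (the parts are 50 mm).
- cell_body: Loose cup-shaped aluminium body of the cell, open upward: 50 mm across, 24 mm tall, 34 mm bore, 90 g; stands upright on the table. Origin: centre of its underside, z up.
- spacer: Loose aluminium spacer ring, open right through: 50 mm outside, 34 mm inside, 14 mm tall, 40 g. Origin: centre of its underside, z up.
- top_disc: Loose solid aluminium disc: 50 mm across, 12 mm tall, 60 g, a small dark dot in the middle of its top. Origin: centre of its underside, z up.
- rest: Fixed white plastic rest on which the tweezers lie: base 170 x 70 x 4 mm with two cross bars 10 mm wide, tops 30 mm above the table, at x = -70 and +45 mm; x points along the tweezers to the tips. Origin on the table, under the middle of the grip plates (within 4 mm). The fingers go down between the bars.
- tweezers: Loose steel sprung tweezers, 60 to 100 g, 190 mm long, blades on edge: they close sideways, in the horizontal plane. This body is the tail and fixed arm. Origin: tail end, underside, centre line; x to the tips, y sideways (fixed arm on +y, straight along x; its grip plate's outer face at y = +12 mm), z up. Blades 12 mm tall, 7 mm at the tips. Balances at about x = 108 mm.
- moving_arm (a joint): Angle of the moving arm, which hinges at x = 15, y = -7.5 mm of the tweezers and springs open by itself: 0 = open (tip gap about 41 mm), grows as it is squeezed; 0.17 rad = at the mark (arms parallel, tip gap 12 mm); 0.235 = the tips meet. Squeezing takes about 2 N per side to begin and 8 N at the mark.
- grip (a point): Point midway between the grip plates as they are at the mark: x = 120, y = 0, z = 7 mm in the tweezers' frame. The plates are 40 mm long, 14 mm tall, dark-ribbed on top. Width over them: about 42 mm sprung open (outer faces at y = +12 and about -30 mm), 24 mm at the mark; near there the tip gap changes 1.7 mm per mm of width.
- mark (a point): The gap mark: middle of two dark lines, 5 mm apart, on a gauge tongue that crosses over the moving arm at x = 152, y = -9 mm in the tweezers' frame. At the mark the moving arm's outer edge lies midway between the lines.
- tip_middle (a point): Point midway between the tips as they are at the mark: x = 190, y = 0, z = 6 mm in the tweezers' frame, 70 mm ahead of point grip.
- tip_fixed (a point): Inner face of the fixed arm's tip (x = 190, y = +6, z = 6 mm in the tweezers' frame).
- tip_moving (a point): Inner face of the moving arm's tip; its distance from tip_fixed is the tip gap.
- amber_bottle: Bystander, to be left alone: brown glass bottle with black cap, 56 mm across, 120 mm tall.
- white_jar: Bystander, to be left alone: white plastic jar, 68 mm across, 80 mm tall.
- beaker: Bystander, to be left alone: open glass beaker, 66 mm across, 85 mm tall.
- flask: Bystander, to be left alone: conical glass flask, 72 mm across the foot, 108 mm tall.
- spatula: Bystander, to be left alone: steel spatula lying flat, 170 mm long.
- dish: Bystander, to be left alone: low white ceramic dish, 84 mm across, 16 mm tall.
Things that resemble listed ones, but are neither listed nor needed, are in the scene too. What is shaped like the top_disc but orange or yellow is not meant.

How it is judged:
By the outcome, as a careful person would: the job done as asked, in the order asked, and still so for the second after the job is handed in, while the arm keeps its last pose, push and grip.
It also fails if it takes over 72 s, if anything falls off the work surface, if the arm or the gripper's body presses on something with over 40 N, if the wrist force passes 120 N, or if a joint passes its speed limit or range.

## Robot

A 6-joint arm with a two-finger parallel gripper is mounted at the origin on the work surface. World frame = base frame: x ahead of the robot, y to its left, z up, the work surface at z = 0. Lengths are in m, angles in degrees, forces in N, time in s.
With the tool pointing down it reaches from about 0.3 to 0.75 m from the base axis. Payload 8.5 kg.
Tool frame: the origin (TCP) lies at the very end of the fingers, on their centre line; the grasp point (between the pads) lies 19 mm behind it (env.hold_point_z is the distance from the TCP to the grasp point, in m); z points along the fingers, y is the line along which they close (so a half turn about z gives the same grasp; the last joint's range is limited). The gripper opens to 85 mm and grips with 20 to 120 N. Pads are 22 mm wide; open, the fingers measure 114 mm over their backs; the gripper's body (76 mm by 85 mm) begins 54 mm behind the grasp point. The pads swing forward as they close: fully open they stand 13 mm farther back than shut.
Start: joints at [-77.997, 21.807, 74.336, -0, 83.858, -12.336], TCP at [0.227, -0.501, 0.231] pointing down, gripper open.
Joint ranges: [-178.18, 178.18], [-50.72, 133.34], [12.68, 142.11], [-81.47, 261.47], [9.98, 163.14], [-165.26, 165.26]. Speed limits (degrees/s): [136.94, 136.94, 180, 180, 180, 180].

## Interface

Orientations are given as a 3x3 rotation matrix whose columns are the frame's x, y, z axes.
In Python, from rig import env, optics gives the robot as it stands.
- The arm moves only by the shell command python3 -m jog 'ROWS' [OPENING] [FORCE]. ROWS is JSON, a list of rows, each an object with "linear": the shift along the tool's x, y, z in units of 40 mm (1.0 is 40 mm), a list of three; "roll": the turn about the tool's z in units of 5 degrees (1.0 is 5 degrees). A call has 1 to 12 rows; each row shifts and turns the commanded pose from where the row before left it, along the tool's axes as they then stand; what a row does not reach is not made up. A row lasts 1/12 s, in which the tool goes at most 41.7 mm and 7.16 degrees, less where a joint would pass 70% of its speed; a pose out of reach is approached as far as the arm can. A call is refused whole if a number of a shift passes 1 or a number of a turn 1, either way. A call with a gripper value outside its range is refused whole. OPENING is the opening, from -1 (shut) to 1 (fully open), set as the call begins (- or left out, the last holds). The fingers move at their own pace and stop on an object; FORCE is the grip in N (left out, the last holds). Time passes only in rows, so rows that do not move let the fingers close. It gives the time, the measured TCP pose, the force, the opening and the grip force at its end, in the units of the state.
- env.observe(): the state, without advancing time (a new reading comes with each control period).
- optics.get_image(name): name is "scene" or "side" or "wrist"; returns the picture (480x640x3 uint8, red, green, blue); there is no depth.
- optics.calibration(name): a dict with "fov_y" (degrees; the focal length in pixels is half the picture's height over the tangent of half this angle, whatever the lens; pixels are square), "cx", "cy" (the principal point, pixels), "T" (4x4, takes a point from camera to world coordinates). Camera axes: x right, y down, z forward; pixel columns grow to the right and rows downward; lengths in m; the calibration is good to about 2 mm. The wrist camera is an equidistant fisheye: a pixel r from the principal point sees the ray r / f radians off the axis. A picture is of the moment at which its call begins: read the wrist's pose just before it. calibration takes no time and is no camera call; for the wrist camera it gives the pose at the moment of the call.
- env.close_job(): hands the job in; it is judged then, once.
The state is a dict: "time_s": time; "q": joint angles; "qvel": joint speeds; "joint_efforts": joint torques, N m; "position": TCP position; "tool_rot": TCP orientation; "ft_force": force on the tool from outside, world axes, zero at the start; "wrist_torque": the same for the moment, N m; "grip_width": finger opening in m; "gripper_force": force on a finger pad.
Only numpy, scipy, OpenCV 4.12 (cv2) and the standard library are available. Lean on these libraries where they do the work, as an engineer would, in place of code of your own. Each camera call takes 0.05 s, during which the arm holds its last target. There are 200 camera calls.

## Working session

There is one attempt and no reset: what is moved stays moved. The work goes in short steps, Python scripts to look and compute and a shell command to move; the robot and the scene stay as the last step left them, time stands still between calls to the robot, and variables do not carry over. Pictures are saved under pics/ and viewed, at most 10 in all, crops included, and the job is handed in when it is done.

```bash
ls; mkdir -p pics; python3 - <<'E'
from rig import env, optics
import cv2,json
s=env.observe(); print(s['time_s'],s['position'],s['tool_rot'],s['grip_width'],env.hold_point_z)
for n in ("scene","side","wrist"):
    im=optics.get_image(n); cv2.imwrite(f"pics/{n}0.png",im[:,:,::-1])
    c=optics.calibration(n); print(n,c['fov_y'],c['cx'],c['cy'],c['T'].tolist() if hasattr(c['T'],'tolist') else c['T'])
E
```

```text
pics
0.0 [ 0.22660238 -0.50082486  0.23070894] [[ 9.11121927e-01  4.12136803e-01 -3.00643767e-04]
 [ 4.12136789e-01 -9.11120846e-01  1.43892675e-03]
 [ 3.19111868e-04 -1.43494407e-03 -9.99998920e-01]] 0.0856391783045043 0.0187
scene 51.318872194455814 311.2389916355766 239.72570595027491 [[0.36259457855516664, 0.4967126619712812, -0.7885440400128615, 1.3056682489323792], [0.9316714093653677, -0.17262500141294815, 0.3196701328843987, -0.3224262083761753], [0.02266178663633084, -0.8505745942153359, -0.5253658754638201, 0.5525078624724412], [0.0, 0.0, 0.0, 1.0]]
side 52.40799566896024 326.67326566993876 243.48155324974414 [[-0.989444120130903, -0.11834893447949855, 0.08362931810047565, 0.46315615808423843], [-0.14451659728680705, 0.7630785636452454, -0.6299413137854606, 0.6305927200627325], [0.010737143336382433, -0.635377553437857, -0.7721269833002194, 0.8533601289700208], [0.0, 0.0, 0.0, 1.0]]
wrist 65.70646984690485 314.5588384548218 239.2421315215544 [[0.4122976084734122, -0.8741664820661119, -0.256600163053848, 0.2910088019656146], [-0.9110490422875704, -0.39578228953525346, -0.11552498360584959, -0.4704345829760479], [-0.0005697315191005399, 0.2814060072606648, -0.9595886277377431, 0.3735927541169161], [0.0, 0.0, 0.0, 1.0]]
```

View pics/scene0.png

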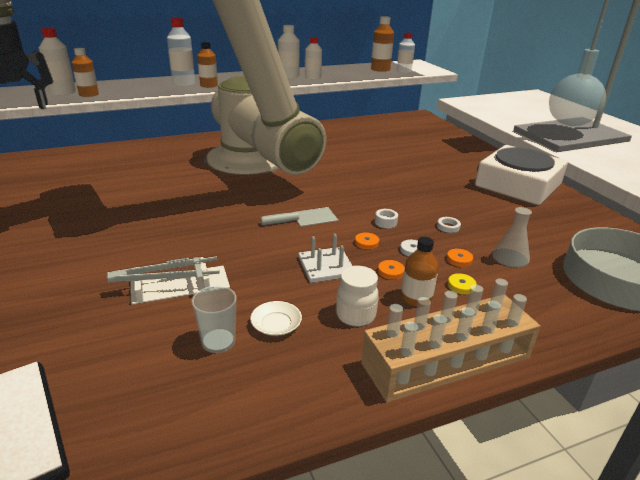

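View pics/side0.png

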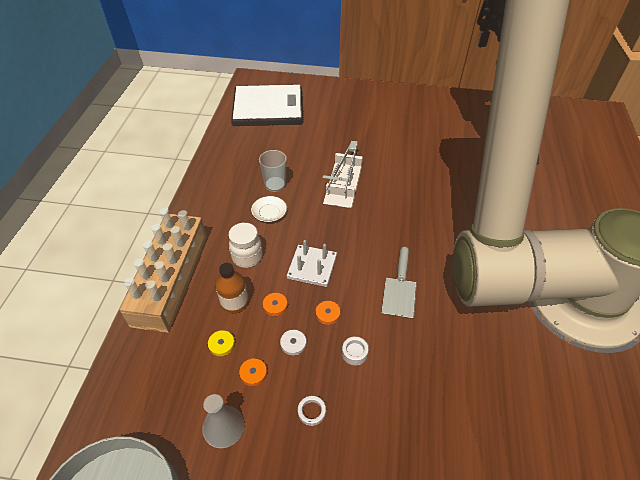

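Side view: cell_body at (355,350), spacer (312,410), top_disc (293,342), nest (313,263), tweezers on their rest at (343,178). In the scene view they are at (386,218), (449,225), (411,248), (325,263) and (170,277). Next: masks and closer crops.

```bash
cat > h.py <<'E'
import numpy as np, cv2
from rig import env, optics
def cal(n):
    c=optics.calibration(n); return dict(f=240/np.tan(np.radians(c['fov_y'])/2),cx=c['cx'],cy=c['cy'],T=np.array(c['T']),fish=n=='wrist')
def ray(c,p):
    d=np.array([(p[0]-c['cx'])/c['f'],(p[1]-c['cy'])/c['f'],1.])
    if c['fish']:
        r=np.hypot(d[0],d[1]); d=np.array([np.sin(r)*d[0]/r,np.sin(r)*d[1]/r,np.cos(r)]) if r>0 else d
    return c['T'][:3,3],c['T'][:3,:3]@d
def plane(c,p,z):
    o,d=ray(c,p); return o+d*(z-o[2])/d[2]
def proj(c,P):
    q=c['T'][:3,:3].T@(np.asarray(P)-c['T'][:3,3])
    if c['fish']:
        r=np.hypot(q[0],q[1]); t=np.arctan2(r,q[2]); return np.array([c['cx'],c['cy']])+c['f']*t*q[:2]/r
    return np.array([c['cx'],c['cy']])+c['f']*q[:2]/q[2]
def tri(obs):
    A=np.zeros((3,3));b=np.zeros(3)
    for c,p in obs:
        o,d=ray(c,p); d/=np.linalg.norm(d); M=np.eye(3)-np.outer(d,d); A+=M;b+=M@o
    return np.linalg.solve(A,b)
def white(im,smax=60,vmin=110):
    h=cv2.cvtColor(im,cv2.COLOR_RGB2HSV); return ((h[...,1]<smax)&(h[...,2]>vmin)).astype(np.uint8)
def circ(c,contour,z):
    """min enclosing circle / lsq circle of contour cast on plane z"""
    P=np.array([plane(c,p,z)[:2] for p in contour.reshape(-1,2)])
    (x,y),r=cv2.minEnclosingCircle((P*1000).astype(np.float32)); return x,y,r
E
python3 - <<'E'
from h import *
seeds={'body':((355,350),(386,218),.024),'spacer':((312,410),(449,225),.014),'disc':((293,342),(411,248),.012)}
for k,n in enumerate(('side','scene')):
    im=cv2.imread(f'pics/{n}0.png')[:,:,::-1].copy(); c=cal(n); m=white(im)
    nl,lab,st,ce=cv2.connectedComponentsWithStats(m)
    for s,v in seeds.items():
        x,y=v[k]; w=lab[y-18:y+19,x-18:x+19]; ids=np.bincount(w[w>0]); i=ids.argmax()
        ct,_=cv2.findContours((lab==i).astype(np.uint8),0,1)
        ct=max(ct,key=cv2.contourArea); print(n,s,st[i],ce[i].round(1),np.round(circ(c,ct,v[2]),1))
a=cv2.resize(cv2.imread('pics/side0.png')[130:215,300:385],(400,400),interpolation=2)
b=cv2.resize(cv2.imread('pics/scene0.png')[240:310,100:240],(800,400),interpolation=2)[:, :]
b=cv2.resize(b,(800,400)); 
d=cv2.resize(cv2.imread('pics/side0.png')[235:295,280:345],(400,369),interpolation=2)
o=np.zeros((600,800,3),np.uint8); o[:300,:400]=cv2.resize(a,(300,300))[:, :].repeat(1,1) if 0 else cv2.copyMakeBorder(cv2.resize(a,(300,300)),0,0,0,100,0)
o[:300,400:]=cv2.copyMakeBorder(cv2.resize(d,(325,300)),0,0,0,75,0); o[300:,:600]=cv2.resize(b,(600,300))
cv2.imwrite('pics/m1.png',o); cv2.imwrite('pics/w0.png',cv2.imread('pics/wrist0.png'))
E
```

```text
side body [342 337  27  28 603] [354.7 350.5] [464.1 201.5  29.3]
side spacer [298 395  28  31 412] [311.5 410. ] [527.2 320.8  26.5]
side disc [280 330  26  25 503] [292.7 341.9] [582.8 195.3  26.9]
scene body [376 209  22  19 347] [386.7 217.8] [481.2 187.9  42.7]
scene spacer [438 217  23  16 243] [448.9 224.1] [537.3 315.5  34.7]
scene disc [401 239  17  17 192] [408.8 246.1] [587.1 186.9  32. ]
```

View pics/m1.png

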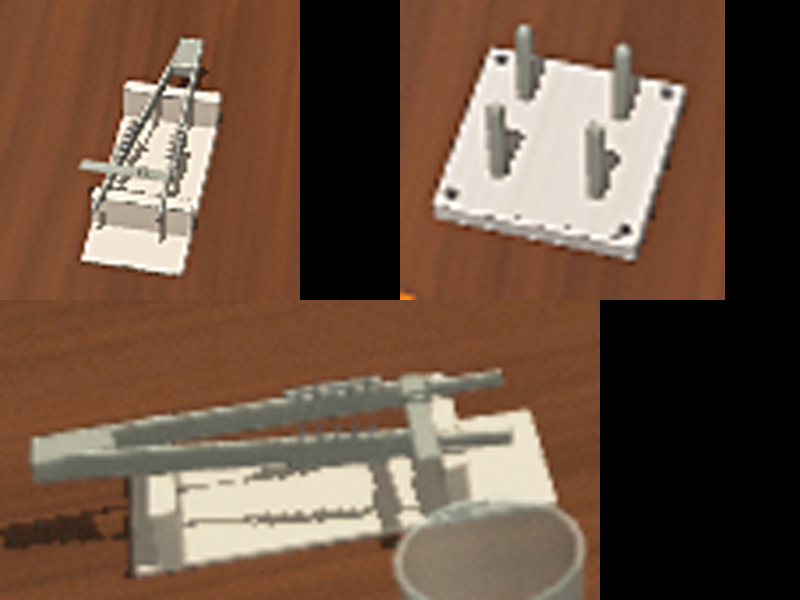

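The tweezers' tail points away from the side camera (–y) and the tips towards +y. The fixed arm is on the world –x side and the gauge tongue sticks out to +x. The nest plate's corners in the side view are about (298,244.6), (337.2,252.6), (327,284) and (287.2,277).

```bash
python3 - <<'E'
from h import *
c=cal('side')
P=[plane(c,p,.012)[:2] for p in((298,244.6),(337.2,252.6),(327,284),(287.2,277))]
P=np.array(P);print('nest',P.round(4).tolist(),P.mean(0),np.linalg.norm(np.roll(P,-1,0)-P,axis=1))
for n,p,z in(('tail',(353,143),.04),('tipF',(346,198),.035),('tipM',(328.5,194),.035),('o1',(328,312),.012),('o2',(275,303),.012),('o3',(253,371),.012),('yel',(221,343),.012),('bottle base',(233,305),0),('flask',(223,435),0),('spatula',(398,300),0),('spat2',(404,250),0.01),('jar',(246,262),0)): print(n,plane(c,p,z).round(3))
E
```

```text
nest [[0.617, -0.0428], [0.5276, -0.0337], [0.5377, 0.0527], [0.6234, 0.0477]] [0.5764463  0.00596058] [0.08980998 0.08691274 0.0858416  0.09076747]
tail [ 0.532 -0.379  0.04 ]
tipF [ 0.527 -0.181  0.035]
tipM [ 0.569 -0.188  0.035]
o1 [0.526 0.12  0.012]
o2 [0.635 0.115 0.012]
o3 [0.644 0.265 0.012]
yel [0.718 0.218 0.012]
bottle base [0.722 0.125 0.   ]
flask [0.669 0.381 0.   ]
spatula [0.388 0.062 0.   ]
spat2 [ 0.382 -0.065  0.01 ]
jar [0.723 0.014 0.   ]
```

```bash
python3 -m jog '[{"linear":[0.5,0,0],"roll":-1},{"linear":[0.5,0,0],"roll":-1},{"linear":[0.5,0,0],"roll":-1},{"linear":[0.5,0,0],"roll":-1},{"linear":[0.5,0,0],"roll":-1},{"linear":[0.5,0,0],"roll":-1},{"linear":[0.5,0,0],"roll":-1},{"linear":[0.5,0,0],"roll":-1},{"linear":[0.5,0,0],"roll":-1},{"linear":[0.5,0,0],"roll":-1},{"linear":[0.5,0,0],"roll":-1},{"linear":[0.5,0,0],"roll":-1}]' 0.5 30
python3 -m jog '[{"linear":[0.9,0.25,0],"roll":0},{"linear":[0.9,0.25,0],"roll":0},{"linear":[0.9,0.25,0],"roll":0},{"linear":[0.9,0.25,0],"roll":0},{"linear":[0.9,0.25,0],"roll":0},{"linear":[0.9,0.25,0],"roll":0},{"linear":[0.9,0.25,0],"roll":0},{"linear":[0.9,0.25,0],"roll":0},{"linear":[0.9,0.25,0],"roll":0},{"linear":[0.9,0.25,0],"roll":0},{"linear":[0,0,0],"roll":0},{"linear":[0,0,0],"roll":0}]'
python3 - <<'E'
from h import *
s=env.observe(); print(s['position'],s['tool_rot'],s['grip_width'],s['time_s'])
c=cal('wrist'); np.save('pics/w1.npy',c,allow_pickle=True)
cv2.imwrite('pics/w1.png',optics.get_image('wrist')[:,:,::-1])
E
```

```text
time_s: 1.15
position: [0.3686, -0.3198, 0.231]
tool_rot: [[0.094, 0.996, -0.0], [0.996, -0.094, 0.0], [0.0, -0.0, -1.0]]
ft_force: [1.0, 0.1, -0.0]
grip_width: 0.0642
gripper_force: 0.0
time_s: 2.15
position: [0.5034, 0.0291, 0.2309]
tool_rot: [[0.095, 0.995, -0.001], [0.995, -0.095, 0.0], [-0.0, -0.001, -1.0]]
ft_force: [0.7, -0.3, 0.2]
grip_width: 0.0644
gripper_force: 0.0
[0.50339846 0.02910332 0.23093312] [[ 9.51684464e-02  9.95460895e-01 -7.57148083e-04]
 [ 9.95461182e-01 -9.51684531e-02  2.72888724e-05]
 [-4.48916064e-05 -7.56308565e-04 -9.99999713e-01]] 0.06436673652793126 2.15
```

View pics/w1.png

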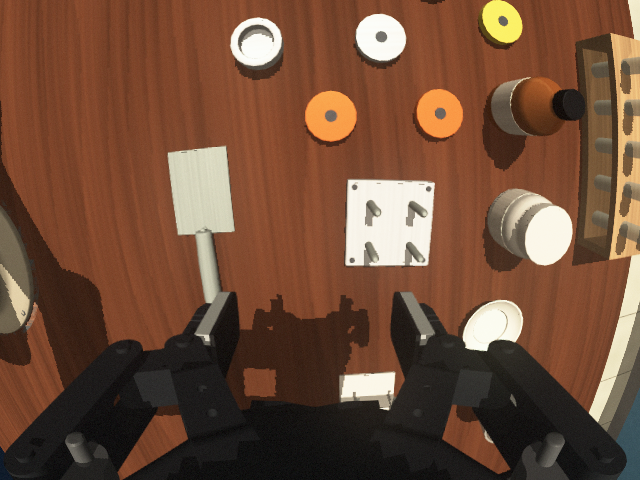

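Wrist view: body top at (257,44), disc at (381,38), nest plate with corners about (348,180), (434,181), (428,266), (346,265).

```bash
cat >> h.py <<'E'
def lsq(c,pts,z):
    P=np.array([plane(c,p,z)[:2] for p in pts])*1000
    A=np.c_[2*P,np.ones(len(P))]; s=np.linalg.lstsq(A,(P**2).sum(1),rcond=None)[0]
    return s[0],s[1],np.sqrt(s[2]+s[0]**2+s[1]**2)
def blob(im,seed,**k):
    m=white(im,**k); n,lab,st,ce=cv2.connectedComponentsWithStats(m)
    x,y=seed; w=lab[y-15:y+16,x-15:x+16]; i=np.bincount(w[w>0]).argmax()
    ct,h=cv2.findContours((lab==i).astype(np.uint8),cv2.RETR_CCOMP,1); return st[i],sorted(ct,key=cv2.contourArea)[::-1]
E
python3 - <<'E'
from h import *
c=np.load('pics/w1.npy',allow_pickle=True).item(); im=cv2.imread('pics/w1.png')[:,:,::-1].copy()
for n,s,z in(('body',(257,40),.024),('disc',(381,38),.012)):
  for v in(110,150):
    st,ct=blob(im,s,vmin=v)
    for k in ct[:2]: print(n,v,st,len(k),np.round(lsq(c,k.reshape(-1,2),z),1),np.round(circ(c,k,z),1))
st,ct=blob(im,(390,220),vmin=150)
P=np.array([plane(c,p,.012)[:2]*1000 for p in ct[0].reshape(-1,2)],np.float32)
r=cv2.minAreaRect(P);print('nest',st,r)
# rough spacer/tweezer pts
E
```

```text
body 110 [ 230   18   52   48 1806] 140 [463.  196.1  24.1] [463.  196.1  24.7]
body 110 [ 230   18   52   48 1806] 84 [462.  198.5  13.9] [461.4 200.   16.6]
body 150 [ 230   18   52   48 1679] 140 [462.9 196.2  24. ] [463.  196.2  24.7]
body 150 [ 230   18   52   48 1679] 106 [462.  197.9  14.4] [462.5 197.   17.5]
disc 110 [ 356   14   50   47 1853] 136 [582.2 193.   24.3] [582.3 193.   25. ]
disc 110 [ 356   14   50   47 1853] 4 [581.5 192.6   1. ] [581.5 192.6   1.1]
disc 150 [ 356   14   50   47 1750] 136 [582.2 193.1  24.3] [582.3 193.2  24.9]
disc 150 [ 356   14   50   47 1750] 33 [582.5 193.4   6. ] [582.3 193.5   6.5]
nest [ 345  179   90   87 6423] ((576.6915283203125, 4.9998321533203125), (90.22303009033203, 89.5593032836914), 84.2505111694336)
```

```bash
python3 -m jog '[{"linear":[0.677,-0.234,0.5],"roll":0},{"linear":[0.677,-0.234,0.5],"roll":0},{"linear":[0.677,-0.234,0.5],"roll":0},{"linear":[0.677,-0.234,0.5],"roll":0},{"linear":[0.677,-0.234,0.5],"roll":0},{"linear":[0.677,-0.234,0.5],"roll":0},{"linear":[0,0,0.9],"roll":0},{"linear":[0,0,0.9],"roll":0},{"linear":[0,0,0.6],"roll":0},{"linear":[0,0,0.3],"roll":0},{"linear":[0,0,0],"roll":0},{"linear":[0,0,0],"roll":0}]'
python3 -m jog '[{"linear":[0,0,0],"roll":0},{"linear":[0,0,0],"roll":0},{"linear":[0,0,0],"roll":0},{"linear":[0,0,0],"roll":0},{"linear":[0,0,0],"roll":0},{"linear":[0,0,0],"roll":0},{"linear":[0,0,0],"roll":0},{"linear":[0,0,0],"roll":0}]' -1 30
```

```text
time_s: 3.2
position: [0.4637, 0.1937, 0.0034]
tool_rot: [[0.1, 0.995, -0.001], [0.995, -0.1, -0.0], [-0.0, -0.001, -1.0]]
ft_force: [1.5, 0.2, -0.2]
grip_width: 0.064
gripper_force: 0.0
time_s: 3.87
position: [0.4644, 0.1944, 0.0048]
tool_rot: [[0.099, 0.995, 0.003], [0.995, -0.099, -0.0], [0.0, 0.003, -1.0]]
ft_force: [-0.9, -3.5, 7.6]
grip_width: 0.0488
gripper_force: 31.7
```

```bash
python3 -m jog '[{"linear":[0,0,-0.5],"roll":0},{"linear":[0,0,-1],"roll":0},{"linear":[0,0,-1],"roll":0},{"linear":[-0.64,0.466,0],"roll":0},{"linear":[-0.64,0.466,0],"roll":0},{"linear":[-0.64,0.466,0],"roll":0},{"linear":[-0.64,0.466,0],"roll":0},{"linear":[-0.64,0.466,0],"roll":0},{"linear":[-0.64,0.466,0],"roll":0},{"linear":[-0.64,0.466,0],"roll":0},{"linear":[0,0,0],"roll":0},{"linear":[0,0,0],"roll":0}]'
python3 -m jog '[{"linear":[0,0,0],"roll":0},{"linear":[0,0,0],"roll":0}]'
python3 - <<'E'
from h import *
s=env.observe(); print(s['position'],s['tool_rot'][0],s['grip_width'])
c=cal('wrist'); np.save('pics/w2.npy',c,allow_pickle=True)
cv2.imwrite('pics/w2.png',optics.get_image('wrist')[:,:,::-1])
E
```

```text
time_s: 4.87
position: [0.576, 0.0023, 0.1036]
tool_rot: [[0.101, 0.995, 0.001], [0.995, -0.101, 0.0], [0.0, 0.001, -1.0]]
ft_force: [-0.8, -0.2, -1.7]
grip_width: 0.0489
gripper_force: 31.8
time_s: 5.03
position: [0.575, 0.0045, 0.1036]
tool_rot: [[0.098, 0.995, -0.0], [0.995, -0.098, 0.0], [0.0, -0.0, -1.0]]
ft_force: [0.3, 0.5, -1.3]
grip_width: 0.0487
gripper_force: 31.7
[0.57503974 0.00454417 0.10359822] [ 9.76685506e-02  9.95218979e-01 -1.94126764e-04] 0.0487247596232544
```

View pics/w2.png

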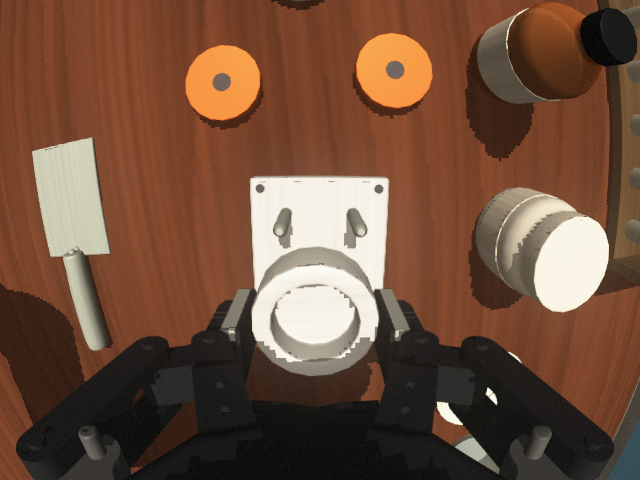

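The held body's ring spans about x 252–380, with its lower rim at y≈375. The nest's far pins have their bases near (285,230) and (357,230). I'll fit the lower rim, which shows against the wood, and the plate edges.

```bash
cat >> h.py <<'E'
def rim(c,im,cols,y0,z,R=.025,tcp=None):
    "lower outer rim of the held part against dark/wood: last bright lowsat pixel per column"
    from scipy.optimize import least_squares
    m=white(im,70,90); pts=[]
    for x in cols:
        ys=[y for y in range(y0,min(y0+120,479)) if m[y,x]]
        # contiguous run from y0
        y=y0
        while m[y,x] and y<470: y+=1
        pts.append((x,y-.5))
    P=np.array([plane(c,p,z)[:2] for p in pts])
    f=lambda s:np.hypot(*(P-s).T)-R
    r=least_squares(f,P.mean(0)+[0,.02],loss='soft_l1',f_scale=.0005); return r.x*1000,np.abs(f(r.x)).mean()*1000,pts
E
python3 - <<'E'
from h import *
c=np.load('pics/w2.npy',allow_pickle=True).item(); im=cv2.imread('pics/w2.png')[:,:,::-1].copy()
m=white(im,70,90)
for z in(.121,.123): 
    r=rim(c,im,range(275,358,3),362,z); print(z,r[0],r[1])
print(r[2][::4])
st,ct=blob(im,(320,190),vmin=150)
# plate top edge and left/right sides in mm
E1=[(x,next(y for y in range(160,200) if m[y,x])-.5) for x in range(262,380,10)]
L=[(next(x for x in range(230,270) if m[y,x])-.5,y) for y in range(185,240,5)]
Rr=[(next(x for x in range(410,370,-1) if m[y,x])+.5,y) for y in range(185,240,5)]
for e in(E1,L,Rr):
    Q=np.array([plane(c,p,.012)[:2]*1000 for p in e],np.float32); v=cv2.fitLine(Q,cv2.DIST_HUBER,0,.01,.01).ravel(); print(v, np.degrees(np.arctan2(v[1],v[0])))
    n=np.array([-v[1],v[0]]); print('dist of TCP',n@(np.array(env.observe()['position'][:2])*1000-v[2:]),'of 576.7,5', n@(np.array([576.7,5])-v[2:]))
E
```

```text
0.121 [574.29457247   6.55028567] 0.16547874838525645
0.123 [574.44143621   8.10276514] 0.17463641559969587
[(275, 363.5), (287, 370.5), (299, 373.5), (311, 375.5), (323, 374.5), (335, 372.5), (347, 367.5)]
[ 9.9501723e-01 -9.9703036e-02  5.8583588e+02  4.9452168e+01] -5.72207
dist of TCP -45.67792341775491 of 576.7,5 -45.14154722931766
[9.8495819e-02 9.9513745e-01 5.3499432e+02 3.2705494e+01] 84.347435
dist of TCP -42.6880788593655 of 576.7,5 -44.23175576793122
[9.7605817e-02 9.9522513e-01 6.2382806e+02 2.4414436e+01] 84.398674
dist of TCP 46.55222602506426 of 576.7,5 45.00807173632312
```

```bash
python3 -m jog '[{"linear":[-0.0325,0.0725,0.3],"roll":0},{"linear":[0,0,0.3],"roll":0},{"linear":[0,0,0.3],"roll":0},{"linear":[0,0,0],"roll":0},{"linear":[0,0,0],"roll":0},{"linear":[0,0,0],"roll":0}]'
python3 -m jog '[{"linear":[0,0,0.1],"roll":0},{"linear":[0,0,0.1],"roll":0},{"linear":[0,0,0.05],"roll":0},{"linear":[0,0,0],"roll":0}]'
```

```text
time_s: 5.58
position: [0.5786, 0.0022, 0.0676]
tool_rot: [[0.098, 0.995, 0.001], [0.995, -0.098, -0.0], [-0.0, 0.001, -1.0]]
ft_force: [0.5, -0.7, -0.1]
grip_width: 0.0484
gripper_force: 31.7
time_s: 5.92
position: [0.5782, 0.002, 0.0569]
tool_rot: [[0.099, 0.995, -0.001], [0.995, -0.099, 0.0], [0.0, -0.001, -1.0]]
ft_force: [-0.6, 0.1, -2.0]
grip_width: 0.0484
gripper_force: 31.7
```

```bash
python3 -m jog '[{"linear":[0.0125,0,0.2],"roll":0},{"linear":[0,0,0.2],"roll":0},{"linear":[0,0,0.2],"roll":0},{"linear":[0,0,0.1],"roll":0},{"linear":[0,0,0],"roll":0}]'
python3 -m jog '[{"linear":[0,0,0.1],"roll":0},{"linear":[0,0,0.1],"roll":0},{"linear":[0,0,0.05],"roll":0},{"linear":[0,0,0],"roll":0},{"linear":[0,0,0],"roll":0}]'
```

```text
time_s: 6.33
position: [0.5778, 0.0026, 0.0279]
tool_rot: [[0.099, 0.995, -0.002], [0.995, -0.099, 0.0], [0.0, -0.002, -1.0]]
ft_force: [0.5, 1.2, -1.2]
grip_width: 0.0487
gripper_force: 31.7
time_s: 6.75
position: [0.5785, 0.0025, 0.0193]
tool_rot: [[0.099, 0.995, -0.0], [0.995, -0.099, -0.0], [-0.0, -0.0, -1.0]]
ft_force: [0.6, -0.7, -1.3]
grip_width: 0.0487
gripper_force: 31.7
```

```bash
python3 -m jog '[{"linear":[0,0,0.03],"roll":0},{"linear":[0,0,0.03],"roll":0},{"linear":[0,0,0.02],"roll":0},{"linear":[0,0,0],"roll":0}]'
```

```text
time_s: 7.08
position: [0.5786, 0.0024, 0.0168]
tool_rot: [[0.099, 0.995, 0.001], [0.995, -0.099, -0.0], [-0.0, 0.001, -1.0]]
ft_force: [-2.2, -0.4, 5.5]
grip_width: 0.0485
gripper_force: 32.2
```

```bash
python3 -m jog '[{"linear":[0,0,0],"roll":0},{"linear":[0,0,0],"roll":0},{"linear":[0,0,0],"roll":0},{"linear":[0,0,0],"roll":0},{"linear":[0,0,0],"roll":0},{"linear":[0,0,0],"roll":0},{"linear":[0,0,-0.3],"roll":0},{"linear":[0,0,-0.8],"roll":0},{"linear":[0,0,-0.9],"roll":0},{"linear":[0,0,-0.9],"roll":0},{"linear":[0,0,-0.9],"roll":0},{"linear":[0,0,0],"roll":0}]' 0.5
python3 -m jog '[{"linear":[0,0,0],"roll":0},{"linear":[0,0,0],"roll":0}]'
python3 - <<'E'
from h import *
s=env.observe(); print(s['position'],s['tool_rot'][0])
c=cal('wrist'); np.save('pics/w3.npy',c,allow_pickle=True)
im=optics.get_image('wrist');cv2.imwrite('pics/w3.png',im[:,:,::-1])
E
python3 -m jog '[{"linear":[0.87,-0.13,0],"roll":0},{"linear":[0.87,-0.13,0],"roll":0},{"linear":[0.87,-0.13,0],"roll":0},{"linear":[0.87,-0.13,0],"roll":0},{"linear":[0.87,-0.13,0],"roll":0},{"linear":[0.87,-0.13,0],"roll":0},{"linear":[0,0,0],"roll":0},{"linear":[0,0,0],"roll":0},{"linear":[0,0,0],"roll":0}]'
python3 - <<'E'
from h import *
s=env.observe(); print(s['position'],s['tool_rot'][0])
c=cal('wrist'); np.save('pics/w4.npy',c,allow_pickle=True)
im=optics.get_image('wrist');cv2.imwrite('pics/w4.png',im[:,:,::-1])
print(proj(c,[.526,.318,.014]),proj(c,[.5823,.1931,.012]))
a=cv2.resize(cv2.imread('pics/w3.png'),(400,300));b=cv2.resize(im[:,:,::-1],(400,300))
cv2.imwrite('pics/m2.png',np.hstack([a,b]))
E
```

```text
time_s: 8.08
position: [0.581, 0.0021, 0.1753]
tool_rot: [[0.098, 0.995, 0.012], [0.995, -0.098, -0.002], [-0.001, 0.012, -1.0]]
ft_force: [-0.2, 0.3, -0.4]
grip_width: 0.064
gripper_force: 0.0
time_s: 8.25
position: [0.578, 0.0026, 0.1674]
tool_rot: [[0.099, 0.995, -0.001], [0.995, -0.099, 0.0], [0.0, -0.001, -1.0]]
ft_force: [-0.5, -0.2, 0.7]
grip_width: 0.0641
gripper_force: 0.0
[0.57798963 0.0025798  0.16736328] [ 0.09861454  0.99512495 -0.0012261 ]
time_s: 9.05
position: [0.5677, 0.213, 0.1668]
tool_rot: [[0.098, 0.995, -0.002], [0.995, -0.098, -0.001], [-0.001, -0.002, -1.0]]
ft_force: [0.6, -0.4, 0.7]
grip_width: 0.0643
gripper_force: 0.0
[0.56767437 0.21299809 0.16682025] [ 0.09841553  0.9951427  -0.00232309]
[250.37160451  99.32295627] [335.76582179 243.09998127]
```

View pics/m2.png

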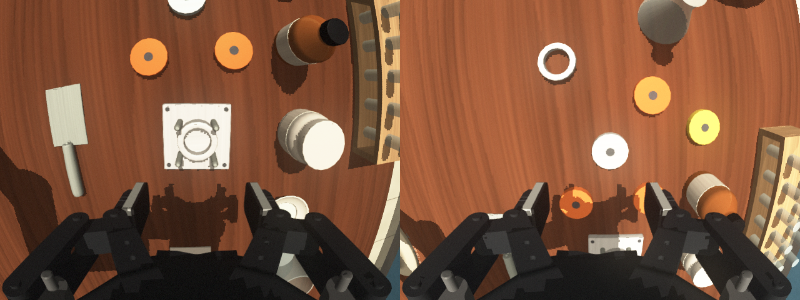

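The body stands in the nest between the pins, at (313,227) in w3. In w4 the spacer is at (250,98) and the disc at (335,242).

```bash
python3 - <<'E'
from h import *
c=np.load('pics/w4.npy',allow_pickle=True).item(); im=cv2.imread('pics/w4.png')[:,:,::-1].copy()
for n,s,z in(('spacer',(250,98),.014),('disc',(335,242),.012)):
    st,ct=blob(im,s,vmin=110)
    for k in ct[:2]: print(n,st,np.round(lsq(c,k.reshape(-1,2),z),1),np.round(circ(c,k,z),1))
c=np.load('pics/w3.npy',allow_pickle=True).item(); im=cv2.imread('pics/w3.png')[:,:,::-1].copy()
st,ct=blob(im,(313,190),vmin=150)
P=np.array([plane(c,p,.012)[:2]*1000 for p in ct[0].reshape(-1,2)],np.float32)
print('nest',cv2.minAreaRect(P))
p=np.array(env.observe()['position'][:2])*1000;print(p)
E
```

```text
spacer [ 220   68   62   61 1707] [526.  319.   24.4] [526.1 319.   25.1]
spacer [ 220   68   62   61 1707] [526.5 318.8  16.4] [525.8 319.3  17.6]
disc [ 307  212   59   59 2723] [582.4 194.2  24.9] [582.7 194.4  25.7]
nest ((576.8729858398438, 4.81243896484375), (89.7917709350586, 88.98518371582031), 84.24038696289062)
[567.8992505  212.45378256]
```

```bash
python3 -m jog '[{"linear":[0.63,-0.318,0.5],"roll":0},{"linear":[0.63,-0.318,0.5],"roll":0},{"linear":[0.63,-0.318,0.5],"roll":0},{"linear":[0.62,-0.316,0.5],"roll":0},{"linear":[0,0,0.9],"roll":0},{"linear":[0,0,0.7],"roll":0},{"linear":[0,0,0.4],"roll":0},{"linear":[0,0,0.08],"roll":0},{"linear":[0,0,0],"roll":0},{"linear":[0,0,0],"roll":0},{"linear":[0,0,0],"roll":0}]'

```

```text
time_s: 10.02
position: [0.5284, 0.3181, 0.0065]
tool_rot: [[0.099, 0.995, 0.002], [0.995, -0.099, 0.001], [0.001, 0.002, -1.0]]
ft_force: [-0.6, -0.1, 0.0]
grip_width: 0.064
gripper_force: 0.0
```

Good; 3 mm lower, then grip.

```bash
python3 -m jog '[{"linear":[0,0,0.08],"roll":0},{"linear":[0,0,0],"roll":0},{"linear":[0,0,0],"roll":0}]'
python3 -m jog '[{"linear":[0,0,0],"roll":0},{"linear":[0,0,0],"roll":0},{"linear":[0,0,0],"roll":0},{"linear":[0,0,0],"roll":0},{"linear":[0,0,0],"roll":0},{"linear":[0,0,0],"roll":0},{"linear":[0,0,0],"roll":0},{"linear":[0,0,0],"roll":0}]' -1 30
```

```text
time_s: 10.27
position: [0.5275, 0.3183, 0.0021]
tool_rot: [[0.099, 0.995, 0.001], [0.995, -0.099, 0.0], [0.0, 0.001, -1.0]]
ft_force: [-0.3, 0.7, 0.7]
grip_width: 0.064
gripper_force: 0.0
time_s: 10.93
position: [0.5275, 0.3183, 0.0024]
tool_rot: [[0.099, 0.995, 0.001], [0.995, -0.099, 0.0], [0.0, 0.001, -1.0]]
ft_force: [-1.3, 0.0, 5.6]
grip_width: 0.048
gripper_force: 31.0
```

```bash
python3 -m jog '[{"linear":[0,0,-0.75],"roll":0},{"linear":[0,0,-1],"roll":0},{"linear":[0,0,-1],"roll":0},{"linear":[-0.854,0.227,0],"roll":0},{"linear":[-0.854,0.227,0],"roll":0},{"linear":[-0.854,0.227,0],"roll":0},{"linear":[-0.854,0.227,0],"roll":0},{"linear":[-0.854,0.227,0],"roll":0},{"linear":[-0.854,0.227,0],"roll":0},{"linear":[-0.854,0.227,0],"roll":0},{"linear":[-0.854,0.227,0],"roll":0},{"linear":[-0.854,0.227,0],"roll":0}]'
python3 -m jog '[{"linear":[0,0,0],"roll":0},{"linear":[0,0,0],"roll":0},{"linear":[0,0,0],"roll":0},{"linear":[0,0,0],"roll":0}]'
```

```text
time_s: 11.93
position: [0.5783, 0.0025, 0.1117]
tool_rot: [[0.099, 0.995, -0.0], [0.995, -0.099, 0.0], [0.0, -0.0, -1.0]]
ft_force: [1.1, 0.1, -0.9]
grip_width: 0.0481
gripper_force: 31.4
time_s: 12.27
position: [0.5781, 0.0054, 0.1116]
tool_rot: [[0.097, 0.995, -0.0], [0.995, -0.097, 0.0], [0.0, -0.0, -1.0]]
ft_force: [0.1, 0.3, 0.9]
grip_width: 0.048
gripper_force: 31.4
```

```bash
python3 -m jog '[{"linear":[-0.028,0.01,0.4],"roll":0},{"linear":[0,0,0.4],"roll":0},{"linear":[0,0,0.3],"roll":0},{"linear":[0,0,0.04],"roll":0},{"linear":[0,0,0],"roll":0},{"linear":[0,0,0],"roll":0}]'
python3 -m jog '[{"linear":[0,0,0.1],"roll":0},{"linear":[0,0,0.1],"roll":0},{"linear":[0,0,0.05],"roll":0},{"linear":[0,0,0],"roll":0},{"linear":[0,0,0],"roll":0}]'
```

```text
time_s: 12.77
position: [0.5789, 0.0038, 0.0668]
tool_rot: [[0.098, 0.995, 0.001], [0.995, -0.098, -0.0], [-0.0, 0.001, -1.0]]
ft_force: [0.5, -0.2, -0.2]
grip_width: 0.0479
gripper_force: 31.4
time_s: 13.18
position: [0.5786, 0.0031, 0.0561]
tool_rot: [[0.099, 0.995, -0.0], [0.995, -0.099, 0.0], [0.0, -0.0, -1.0]]
ft_force: [-1.2, -0.8, -0.3]
grip_width: 0.0481
gripper_force: 31.4
```

```bash
python3 -m jog '[{"linear":[0.02,0,0.12],"roll":0},{"linear":[0,0,0.12],"roll":0},{"linear":[0,0,0.08],"roll":0},{"linear":[0,0,0],"roll":0},{"linear":[0,0,0],"roll":0}]'
python3 -m jog '[{"linear":[0,0,0.05],"roll":0},{"linear":[0,0,0.03],"roll":0},{"linear":[0,0,0.02],"roll":0},{"linear":[0,0,0],"roll":0}]'
```

```text
time_s: 13.6
position: [0.5786, 0.0039, 0.043]
tool_rot: [[0.099, 0.995, -0.001], [0.995, -0.099, 0.0], [0.0, -0.001, -1.0]]
ft_force: [-0.5, -0.3, 0.1]
grip_width: 0.0482
gripper_force: 31.4
time_s: 13.93
position: [0.5787, 0.0039, 0.0392]
tool_rot: [[0.099, 0.995, -0.0], [0.995, -0.099, 0.0], [0.0, -0.0, -1.0]]
ft_force: [0.2, -0.6, -0.7]
grip_width: 0.0481
gripper_force: 31.4
```

```bash
python3 -m jog '[{"linear":[0,0,0.02],"roll":0},{"linear":[0,0,0.02],"roll":0},{"linear":[0,0,0],"roll":0},{"linear":[0,0,0],"roll":0}]'
```

```text
time_s: 14.27
position: [0.5788, 0.0039, 0.0384]
tool_rot: [[0.099, 0.995, 0.001], [0.995, -0.099, -0.0], [-0.0, 0.001, -1.0]]
ft_force: [-1.4, 0.2, 4.7]
grip_width: 0.048
gripper_force: 31.9
```

```bash
python3 -m jog '[{"linear":[0,0,0],"roll":0},{"linear":[0,0,0],"roll":0},{"linear":[0,0,0],"roll":0},{"linear":[0,0,0],"roll":0},{"linear":[0,0,0],"roll":0},{"linear":[0,0,0],"roll":0},{"linear":[0,0,-0.3],"roll":0},{"linear":[0,0,-1],"roll":0},{"linear":[0,0,-1],"roll":0}]' 0.5
python3 -m jog '[{"linear":[0.79,-0.057,0],"roll":0},{"linear":[0.79,-0.057,0],"roll":0},{"linear":[0.79,-0.057,0],"roll":0},{"linear":[0.79,-0.057,0],"roll":0},{"linear":[0.79,-0.057,0],"roll":0},{"linear":[0.79,-0.057,0],"roll":0},{"linear":[0,0,0.9],"roll":0},{"linear":[0,0,0.9],"roll":0},{"linear":[0,0,0.7],"roll":0},{"linear":[0,0,0.3],"roll":0},{"linear":[0,0,0],"roll":0},{"linear":[0,0,0],"roll":0}]'
```

```text
time_s: 15.02
position: [0.5778, 0.004, 0.1296]
tool_rot: [[0.099, 0.995, -0.004], [0.995, -0.099, 0.001], [0.0, -0.004, -1.0]]
ft_force: [1.1, -0.3, 0.1]
grip_width: 0.0644
gripper_force: 0.0
time_s: 16.02
position: [0.5839, 0.1939, 0.0177]
tool_rot: [[0.099, 0.995, -0.001], [0.995, -0.099, -0.0], [-0.0, -0.001, -1.0]]
ft_force: [0.6, -0.9, -0.5]
grip_width: 0.0639
gripper_force: 0.0
```

```bash
python3 -m jog '[{"linear":[0,0,0.25],"roll":0},{"linear":[0,0,0.13],"roll":0},{"linear":[0,0,0],"roll":0},{"linear":[0,0,0],"roll":0}]'
python3 -m jog '[{"linear":[0,0,0],"roll":0},{"linear":[0,0,0],"roll":0},{"linear":[0,0,0],"roll":0},{"linear":[0,0,0],"roll":0},{"linear":[0,0,0],"roll":0},{"linear":[0,0,0],"roll":0},{"linear":[0,0,0],"roll":0},{"linear":[0,0,0],"roll":0}]' -1 30
```

```text
time_s: 16.35
position: [0.5839, 0.1939, 0.0027]
tool_rot: [[0.099, 0.995, 0.0], [0.995, -0.099, 0.0], [0.0, 0.0, -1.0]]
ft_force: [0.0, 0.0, -0.0]
grip_width: 0.0639
gripper_force: 0.0
time_s: 17.02
position: [0.5842, 0.194, 0.0034]
tool_rot: [[0.099, 0.995, 0.001], [0.995, -0.099, 0.0], [0.0, 0.001, -1.0]]
ft_force: [-0.9, -0.9, 5.9]
grip_width: 0.0483
gripper_force: 30.7
```

```bash
python3 -m jog '[{"linear":[0,0,-0.7],"roll":0},{"linear":[0,0,-1],"roll":0},{"linear":[0,0,-1],"roll":0},{"linear":[-0.79,0.054,0],"roll":0},{"linear":[-0.79,0.054,0],"roll":0},{"linear":[-0.79,0.054,0],"roll":0},{"linear":[-0.79,0.054,0],"roll":0},{"linear":[-0.79,0.054,0],"roll":0},{"linear":[-0.78,0.054,0],"roll":0},{"linear":[0,0,0],"roll":0},{"linear":[0,0,0],"roll":0},{"linear":[0,0,0],"roll":0}]'
python3 -m jog '[{"linear":[0,0,0.4],"roll":0},{"linear":[0,0,0.4],"roll":0},{"linear":[0,0,0.26],"roll":0},{"linear":[0,0,0],"roll":0},{"linear":[0,0,0],"roll":0},{"linear":[0,0,0],"roll":0}]'
```

```text
time_s: 18.02
position: [0.5779, 0.0049, 0.1104]
tool_rot: [[0.099, 0.995, -0.0], [0.995, -0.099, 0.0], [0.0, -0.0, -1.0]]
ft_force: [0.0, 0.5, -1.0]
grip_width: 0.0478
gripper_force: 31.4
time_s: 18.52
position: [0.5785, 0.0048, 0.0689]
tool_rot: [[0.098, 0.995, 0.001], [0.995, -0.098, -0.0], [-0.0, 0.001, -1.0]]
ft_force: [-0.5, -0.2, 0.1]
grip_width: 0.0479
gripper_force: 31.4
```

```bash
python3 -m jog '[{"linear":[0,0,0.1],"roll":0},{"linear":[0,0,0.1],"roll":0},{"linear":[0,0,0.1],"roll":0},{"linear":[0,0,0],"roll":0},{"linear":[0,0,0],"roll":0},{"linear":[0,0,0],"roll":0}]'
python3 -m jog '[{"linear":[0,0,0.03],"roll":0},{"linear":[0,0,0.03],"roll":0},{"linear":[0,0,0],"roll":0},{"linear":[0,0,0],"roll":0}]'
```

```text
time_s: 19.02
position: [0.5781, 0.0043, 0.0562]
tool_rot: [[0.099, 0.995, 0.0], [0.995, -0.099, 0.0], [0.0, 0.0, -1.0]]
ft_force: [0.2, -0.6, -0.2]
grip_width: 0.0481
gripper_force: 31.4
time_s: 19.35
position: [0.578, 0.0044, 0.0537]
tool_rot: [[0.099, 0.995, -0.0], [0.995, -0.099, 0.0], [0.0, -0.0, -1.0]]
ft_force: [-0.2, 1.5, -0.6]
grip_width: 0.0479
gripper_force: 31.4
```

```bash
python3 -m jog '[{"linear":[0,0,0.02],"roll":0},{"linear":[0,0,0.02],"roll":0},{"linear":[0,0,0],"roll":0},{"linear":[0,0,0],"roll":0}]'
```

```text
time_s: 19.68
position: [0.5782, 0.0043, 0.0533]
tool_rot: [[0.099, 0.995, 0.001], [0.995, -0.099, -0.0], [-0.0, 0.001, -1.0]]
ft_force: [-4.2, 0.7, 9.4]
grip_width: 0.0483
gripper_force: 32.3
```

```bash
python3 -m jog '[{"linear":[0,0,0],"roll":0},{"linear":[0,0,0],"roll":0},{"linear":[0,0,0],"roll":0},{"linear":[0,0,0],"roll":0},{"linear":[0,0,0],"roll":0},{"linear":[0,0,0],"roll":0},{"linear":[0,0,-0.3],"roll":0},{"linear":[0,0,-1],"roll":0},{"linear":[0,0,-1],"roll":0},{"linear":[0,0,-1],"roll":0},{"linear":[0,0,-0.6],"roll":0}]' 0.5
python3 -m jog '[{"linear":[0,0,0],"roll":0},{"linear":[0,0,0],"roll":0}]'
python3 - <<'E'
from h import *
s=env.observe(); print(s['position'])
c=cal('wrist'); np.save('pics/w5.npy',c,allow_pickle=True)
im=optics.get_image('wrist');cv2.imwrite('pics/w5.png',im[:,:,::-1])
E
python3 -m jog '[{"linear":[-0.84,0.02,0],"roll":0},{"linear":[-0.84,0.02,0],"roll":0},{"linear":[-0.84,0.02,0],"roll":0},{"linear":[-0.84,0.02,0],"roll":0},{"linear":[-0.84,0.02,0],"roll":0},{"linear":[-0.84,0.02,0],"roll":0},{"linear":[-0.84,0.02,0],"roll":0},{"linear":[-0.84,0.02,0],"roll":0},{"linear":[-0.84,0.02,0],"roll":0},{"linear":[-0.84,0.02,0],"roll":0},{"linear":[0,0,0],"roll":0},{"linear":[0,0,0],"roll":0}]'
python3 -m jog '[{"linear":[0,0,0],"roll":0},{"linear":[0,0,0],"roll":0}]'
python3 - <<'E'
from h import *
s=env.observe(); print(s['position'])
c=cal('wrist'); np.save('pics/w6.npy',c,allow_pickle=True)
im=optics.get_image('wrist');cv2.imwrite('pics/w6.png',im[:,:,::-1])
a=cv2.imread('pics/w5.png')[120:320,200:440]; b=im[:,:,::-1]
o=np.zeros((600,800,3),np.uint8); o[:480,:640]=b; o[480:600,640:784]=cv2.resize(a,(144,120)); 
cv2.imwrite('pics/m3.png',o)
E
```

```text
time_s: 20.6
position: [0.5788, 0.0043, 0.2125]
tool_rot: [[0.099, 0.995, 0.005], [0.995, -0.099, -0.001], [-0.001, 0.005, -1.0]]
ft_force: [0.4, -0.2, 0.5]
grip_width: 0.0639
gripper_force: 0.0
time_s: 20.77
position: [0.5783, 0.0044, 0.2091]
tool_rot: [[0.099, 0.995, 0.002], [0.995, -0.099, -0.0], [-0.0, 0.002, -1.0]]
ft_force: [-1.0, 0.3, -0.2]
grip_width: 0.0642
gripper_force: 0.0
[0.57827612 0.00436189 0.20909577]
time_s: 21.82
position: [0.552, -0.3319, 0.2055]
tool_rot: [[0.101, 0.995, -0.003], [0.995, -0.101, 0.003], [0.002, -0.003, -1.0]]
ft_force: [0.1, 0.5, 0.3]
grip_width: 0.0642
gripper_force: 0.0
time_s: 21.98
position: [0.553, -0.3295, 0.2074]
tool_rot: [[0.097, 0.995, -0.001], [0.995, -0.097, 0.001], [0.001, -0.001, -1.0]]
ft_force: [-0.9, 0.5, 0.2]
grip_width: 0.0643
gripper_force: 0.0
[ 0.5529607  -0.32945863  0.20739885]
```

View pics/m3.png

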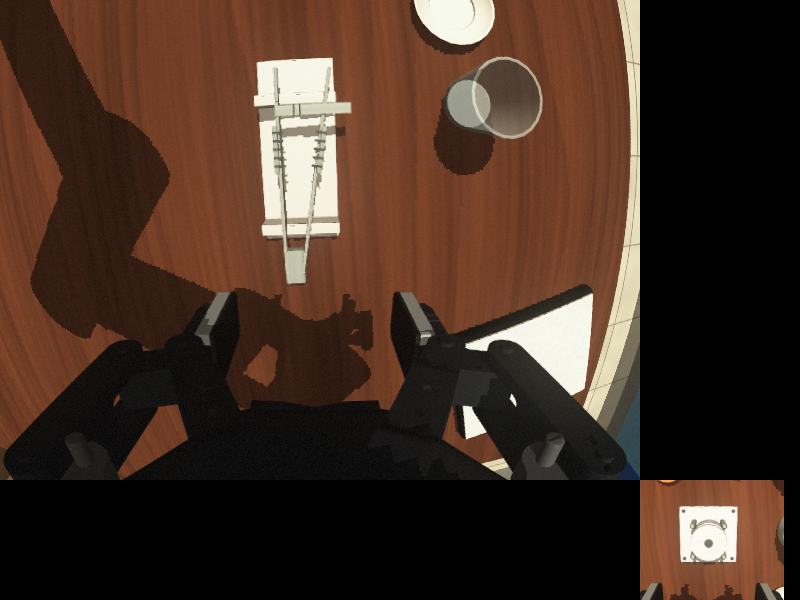

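The disc lies in the pocket on top of the stack (inset). Tweezers in w6: tail end about (296,283), fixed arm on the left up to its tip at (275,68), moving arm's tip at (329,68), grip ribs at rows 128–180, tongue at row 108.

```bash
python3 - <<'E'
from h import *
im=cv2.imread('pics/w6.png')[:,:,::-1].copy(); h=cv2.cvtColor(im,cv2.COLOR_RGB2HSV)
for y in(72,80,88,120,195,205,215,245):
    print(y,' '.join(f'{v}' for v in h[y,264:336,2]))
print('tailcol',h[274:290,296,1:].tolist())
print('tail row',[ (x,h[272,x,1],h[272,x,2]) for x in range(282,311,1)])
c=np.load('pics/w6.npy',allow_pickle=True).item()
for n,p,z in(('tail',(296,283.5),.042),('TL',(257,62),.004),('TR',(333,58),.004),('tipF',(275,68),.04),('tipM',(329,68),.04),('barL',(264,229),.03),('barR',(339,229),.03)): print(n,plane(c,p,z).round(4))
E
```

```text
72 246 246 246 246 246 246 246 247 239 204 196 201 179 149 246 247 246 247 246 246 247 246 247 247 246 247 246 246 247 247 247 246 247 247 247 247 247 246 247 246 247 246 246 247 247 246 246 247 246 247 246 247 246 247 247 247 247 247 246 247 246 247 224 194 208 192 224 246 236 134 118 111
80 247 246 246 246 247 246 246 246 246 230 205 204 190 173 223 246 247 247 246 247 246 247 246 246 246 246 247 247 246 246 247 247 247 246 247 246 247 246 247 246 247 246 247 247 247 246 246 247 246 247 246 247 247 246 246 246 247 246 247 247 247 231 199 209 198 216 246 246 242 186 120 116
88 246 247 246 247 246 246 246 247 246 246 212 200 210 142 125 141 231 246 246 246 247 246 247 247 245 246 246 246 246 247 247 248 247 247 246 246 246 246 246 247 246 246 246 246 247 246 248 246 247 247 246 247 246 247 247 247 246 247 246 246 234 200 207 194 149 187 246 247 246 235 127 120
120 162 167 172 177 181 187 184 195 196 200 239 226 200 208 179 99 182 246 247 246 247 246 246 246 246 246 246 247 247 247 247 247 246 247 247 246 247 247 246 247 247 247 247 246 246 247 247 247 247 247 246 247 247 246 246 247 
[... 1991 characters left out ...]
p.uint8(199)), (298, np.uint8(32), np.uint8(198)), (299, np.uint8(32), np.uint8(198)), (300, np.uint8(31), np.uint8(196)), (301, np.uint8(32), np.uint8(200)), (302, np.uint8(28), np.uint8(208)), (303, np.uint8(31), np.uint8(197)), (304, np.uint8(25), np.uint8(203)), (305, np.uint8(41), np.uint8(113)), (306, np.uint8(130), np.uint8(108)), (307, np.uint8(151), np.uint8(105)), (308, np.uint8(159), np.uint8(104)), (309, np.uint8(151), np.uint8(108)), (310, np.uint8(153), np.uint8(105))]
tail [ 0.5295 -0.3867  0.042 ]
TL [ 0.5128 -0.1837  0.004 ]
TR [ 0.5826 -0.1878  0.004 ]
tipF [ 0.532  -0.1986  0.04  ]
tipM [ 0.576  -0.2034  0.04  ]
barL [ 0.5056 -0.3366  0.03  ]
barR [ 0.5724 -0.3431  0.03  ]
```

```bash
python3 - <<'E'
from h import *
c=np.load('pics/w6.npy',allow_pickle=True).item()
P=np.array([plane(c,p,.042)[:2]*1000 for p in((273,72),(273.7,80),(274,88),(275.7,120),(280,195),(281,205),(281.2,215),(284,245))],np.float32)
v=cv2.fitLine(P,cv2.DIST_HUBER,0,.01,.01).ravel(); d=v[:2]*np.sign(v[1]); print('fixed outer heading',np.degrees(np.arctan2(d[1],d[0])))
n=np.array([-d[1],d[0]]); print('resid',(P-v[2:])@n)
tl=plane(c,(285.5,272),.042)[:2]*1000; tr=plane(c,(305.3,272),.042)[:2]*1000; te=plane(c,(296,283),.042)[:2]*1000
print('tail half',tl,tr,te,'y of outer edge rel. tail centre',(v[2:]-(tl+tr)/2)@n)
o=(tl+tr)/2; o=o+d*((te-o)@d); g=o+120*d; print('origin',o,'grip y0',g)
b=np.array([plane(c,p,.004)[:2] for p in((257,62),(333,58))]); print('rest head',np.degrees(np.arctan2(*(b[1]-b[0])[::-1]))+90)
# rest front edge mid -> rest x? bars
s=env.observe(); p=np.array(s['position'][:2])*1000; R=np.array(s['tool_rot']); print(p,np.degrees(np.arctan2(R[1,0],R[0,0])))
E
```

```text
fixed outer heading 87.11626
resid [ 0.13322902 -0.1257565  -0.04805231 -0.06335449  0.1620301  -0.1136663
  0.30411315 -0.24847865]
tail half [ 521.39002678 -374.78029552] [ 538.97490575 -376.43071655] [ 529.5096616  -386.23354857] y of outer edge rel. tail centre 8.576158374155241
origin [ 529.64674928 -386.2404546 ] grip y0 [ 535.68388536 -266.39240925]
rest head 86.60883646636974
[ 553.08063595 -329.41283909] 84.42468059997599
```

```bash
python3 -m jog '[{"linear":[0.512,-0.108,0.3],"roll":0},{"linear":[0.512,-0.108,0.5],"roll":0},{"linear":[0.512,-0.107,0.6],"roll":0},{"linear":[0,0,0.8],"roll":-0.27},{"linear":[0,0,0.8],"roll":-0.27},{"linear":[0,0,0.5],"roll":0},{"linear":[0,0,0],"roll":0},{"linear":[0,0,0],"roll":0},{"linear":[0,0,0],"roll":0}]'
```

```text
time_s: 22.78
position: [0.5469, -0.2684, 0.0698]
tool_rot: [[0.051, 0.999, 0.002], [0.999, -0.051, -0.002], [-0.001, 0.002, -1.0]]
ft_force: [-0.1, -1.0, 0.5]
grip_width: 0.0642
gripper_force: 0.0
```

```bash
python3 -m jog '[{"linear":[0.035,-0.01,0.4],"roll":0},{"linear":[0,0,0.4],"roll":0},{"linear":[0,0,0.3],"roll":0},{"linear":[0,0,0.18],"roll":0},{"linear":[0,0,0],"roll":0},{"linear":[0,0,0],"roll":0}]'
python3 -m jog '[{"linear":[0,0,0],"roll":0},{"linear":[0,0,0],"roll":0},{"linear":[0,0,0],"roll":0},{"linear":[0,0,0],"roll":0},{"linear":[0,0,0],"roll":0},{"linear":[0,0,0],"roll":0},{"linear":[0,0,0],"roll":0},{"linear":[0,0,0],"roll":0}]' -0.1 20
python3 -m jog '[{"linear":[0,0,0],"roll":0},{"linear":[0,0,0],"roll":0},{"linear":[0,0,0],"roll":0},{"linear":[0,0,0],"roll":0}]' -0.35 20
```

```text
time_s: 23.28
position: [0.5463, -0.2672, 0.0181]
tool_rot: [[0.052, 0.999, 0.001], [0.999, -0.052, -0.001], [-0.001, 0.001, -1.0]]
ft_force: [-0.1, -0.8, 0.7]
grip_width: 0.064
gripper_force: 0.0
time_s: 23.95
position: [0.5463, -0.2673, 0.018]
tool_rot: [[0.052, 0.999, 0.002], [0.999, -0.052, -0.001], [-0.001, 0.002, -1.0]]
ft_force: [-0.4, -0.4, 5.5]
grip_width: 0.0383
gripper_force: 3.7
time_s: 24.28
position: [0.5463, -0.2673, 0.0183]
tool_rot: [[0.052, 0.999, 0.002], [0.999, -0.052, -0.001], [-0.001, 0.002, -1.0]]
ft_force: [0.0, 1.2, 8.1]
grip_width: 0.0281
gripper_force: 8.2
```

```bash
python3 -m jog '[{"linear":[0,0,-0.1],"roll":0},{"linear":[0,0,-0.3],"roll":0},{"linear":[0,0,-0.5],"roll":0},{"linear":[0,0,-0.5],"roll":0},{"linear":[0,0,-0.5],"roll":0},{"linear":[0,0,-0.5],"roll":0},{"linear":[0,0,-0.4],"roll":0},{"linear":[0,0,0],"roll":0},{"linear":[0,0,0],"roll":0},{"linear":[0,0,0],"roll":0}]'
python3 - <<'E'
from h import *
s=env.observe(); print(s['position'])
c=cal('wrist'); np.save('pics/w7.npy',c,allow_pickle=True)
im=optics.get_image('wrist');cv2.imwrite('pics/w7.png',im[:,:,::-1])
cv2.imwrite('pics/w7c.png',cv2.resize(im[130:400,215:415,::-1],(444,600),interpolation=cv2.INTER_CUBIC))
E
```

```text
time_s: 25.12
position: [0.5452, -0.2666, 0.1277]
tool_rot: [[0.052, 0.999, -0.002], [0.999, -0.052, 0.001], [0.001, -0.002, -1.0]]
ft_force: [-0.0, 0.4, -2.6]
grip_width: 0.0278
gripper_force: 6.1
[ 0.54522149 -0.26659865  0.12767472]
```

View pics/w7c.png

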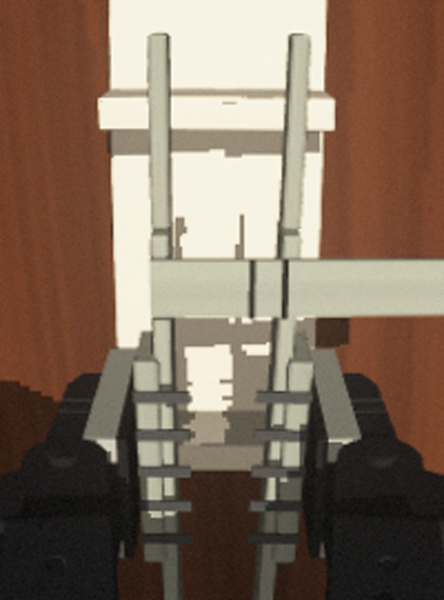

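The tweezers are held. In the crop the tips' inner faces are at x≈168 and 288, so the gap is about 17 mm. The moving arm's outer edge (≈296) is still outside the lines at 252 and 286. Next I carry them to the nest and squeeze a little more.

```bash
python3 -m jog '[{"linear":[0,0,0],"roll":0},{"linear":[0.3,0.03,0],"roll":0},{"linear":[0.6,0.055,0],"roll":0},{"linear":[0.7,0.065,0],"roll":0},{"linear":[0.7,0.065,0],"roll":0},{"linear":[0.7,0.065,0],"roll":0},{"linear":[0.7,0.065,0],"roll":0},{"linear":[0.65,0.06,0],"roll":0},{"linear":[0.5,0.05,0],"roll":0},{"linear":[0.2,0.02,0],"roll":0},{"linear":[0,0,0],"roll":0},{"linear":[0,0,0],"roll":0}]' -0.4 20
python3 -m jog '[{"linear":[0,0,0],"roll":0},{"linear":[0,0,0],"roll":0},{"linear":[0,0,0],"roll":0}]'
cat >> h.py <<'E'
def snap(n,f):
    c=cal(n); im=optics.get_image(n); cv2.imwrite(f'pics/{f}.png',im[:,:,::-1]); np.save(f'pics/{f}.npy',c,allow_pickle=True); return c,im
E
python3 - <<'E'
from h import *
snap('wrist','w8'); snap('side','s8'); snap('scene','c8')
im=cv2.imread('pics/w8.png'); h=cv2.cvtColor(im,cv2.COLOR_BGR2HSV)
for y in(146,150,160,170,180): print(y,' '.join(f'{v}' for v in h[y,276:360,1]))
print('tip col',h[132:156,287,1:].tolist())
E
```

```text
time_s: 26.17
position: [0.5751, -0.0663, 0.1287]
tool_rot: [[0.051, 0.999, -0.0], [0.999, -0.051, -0.0], [-0.0, -0.0, -1.0]]
ft_force: [0.1, -1.2, -1.0]
grip_width: 0.0256
gripper_force: 6.8
time_s: 26.42
position: [0.575, -0.0672, 0.1288]
tool_rot: [[0.053, 0.999, -0.0], [0.999, -0.053, -0.0], [-0.0, -0.0, -1.0]]
ft_force: [-0.2, -0.5, -0.3]
grip_width: 0.026
gripper_force: 6.8
146 15 15 14 16 16 13 16 16 16 19 32 30 34 34 34 33 33 33 38 31 15 15 16 16 15 16 17 16 16 17 16 16 20 33 29 29 30 29 29 31 31 32 21 15 16 16 15 15 16 16 15 16 16 13 13 15 15 15 15 14 15 14 14 39 42 35 30 33 30 32 30 32 31 16 15 14 14 13 14 16 22 18 16 13
150 17 14 15 13 15 14 14 14 13 26 37 35 33 32 33 33 32 32 41 30 14 14 14 14 13 13 13 13 13 13 12 14 13 14 13 13 13 14 11 13 13 13 13 13 11 12 12 11 12 12 13 12 13 13 13 13 12 12 12 13 13 12 14 40 38 35 35 39 35 35 33 35 33 28 14 14 14 14 17 26 24 16 15 17
160 28 34 20 16 17 17 17 17 16 31 35 35 34 33 33 34 35 36 41 33 17 17 17 16 17 15 17 16 17 17 16 15 17 17 16 17 15 17 16 17 17 17 16 16 17 17 16 16 16 16 17 16 17 16 15 17 16 17 16 17 15 15 36 48 34 36 35 34 33 31 31 35 34 24 31 19 18 16 16 16 17 17 15 15
170 32 36 38 39 43 39 44 39 41 40 38 32 32 33 31 31 33 34 44 37 19 15 15 14 14 17 13 14 15 13 13 13 13 15 14 14 14 13 14 14 14 14 14 14 15 13 15 15 15 15 17 14 15 16 15 15 15 15 16 17 16 16 40 38 34 33 33 32 32 34 31 38 42 39 38 39 39 34 18 17 16 15 17 17
180 42 43 40 43 43 43 40 40 38 39 32 33 32 32 33 35 33 35 35 42 36 40 37 39 40 38 41 40 35 41 40 40 40 40 37 39 40 37 36 42 39 35 40 37 36 40 40 38 39 39 38 42 39 41 36 37 37 41 39 38 40 43 47 35 35 33 33 32 33 31 37 34 37 38 37 32 18 16 17 16 17 15 16 15
tip col [[16, 245], [16, 246], [16, 246], [14, 247], [14, 247], [14, 247], [14, 247], [15, 247], [15, 247], [14, 247], [14, 248], [14, 247], [14, 247], [33, 192], [30, 193], [33, 193], [34, 190], [36, 193], [35, 190], [36, 191], [34, 190], [35, 192], [33, 191], [35, 191]]
```

```bash
python3 - <<'E'
from h import *
c=np.load('pics/w8.npy',allow_pickle=True).item()
for z in(.1465,.150):
    a=plane(c,(295.5,146),z);b=plane(c,(339,146),z);print(z,a[:2]*1000,b[:2]*1000,np.linalg.norm(a-b)*1000,(a+b)[:2]*500)
for n in('side','scene'):
    q=np.load(f"pics/{n[0] if n=='side' else 'c'}8.npy",allow_pickle=True).item(); print(n,proj(q,[.578,.0045,.1465]),proj(q,[.569,-.18,.1465]),proj(q,[.578,.0045,.062]))
A=cv2.resize(cv2.imread('pics/s8.png')[150:300,230:380],(400,400),interpolation=2)
B=cv2.resize(cv2.imread('pics/c8.png')[170:290,240:360],(400,400),interpolation=2)
cv2.imwrite('pics/m4.png',np.hstack([A,B]))
E
```

```text
0.1465 [571.50253501   1.34827305] [585.99263068   0.59848801] 14.509481390519172 [578.74758284   0.97338053]
0.15 [571.68779605   1.45972978] [585.77234832   0.73092945] 14.103395429377562 [578.73007218   1.09532962]
side [310.88998105 221.8008831 ] [328.88338117 160.18837784] [311.46860964 248.98871712]
scene [328.91061913 199.08128033] [225.79459412 212.85890019] [327.05039509 239.37122165]
```

View pics/m4.png

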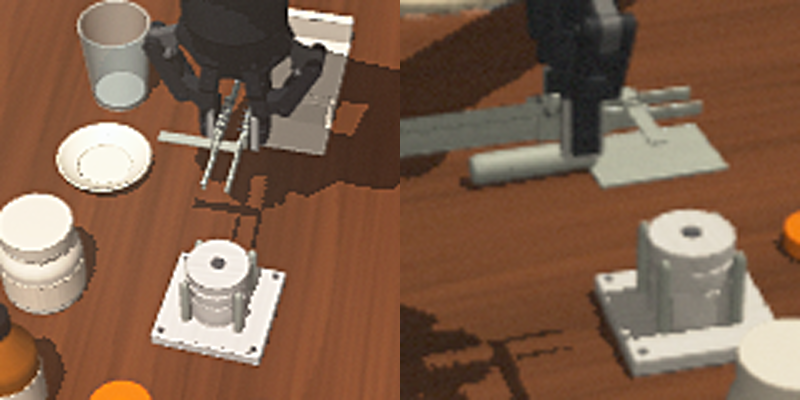

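The stack stands squarely between the pins and the tweezers look level. The tips measure about 14.3 mm apart, roughly 3 mm short of the disc's middle. I'll move 3 mm ahead, go down, squeeze 1.4 mm more, then measure.

```bash
python3 -m jog '[{"linear":[0.08,-0.01,0.2],"roll":0},{"linear":[0,0,0.3],"roll":0},{"linear":[0,0,0.3],"roll":0},{"linear":[0,0,0.25],"roll":0},{"linear":[0,0,0.1],"roll":0},{"linear":[0,0,0],"roll":0},{"linear":[0,0,0],"roll":0},{"linear":[0,0,0],"roll":0},{"linear":[0,0,0],"roll":0},{"linear":[0,0,0],"roll":0}]' -0.43 20
python3 - <<'E'
from h import *
s=env.observe(); print(s['position'],s['grip_width'],s['gripper_force'])
c,im=snap('wrist','w9'); h=cv2.cvtColor(im,cv2.COLOR_RGB2HSV)
for y in(147,150,156): print(y,' '.join(f'{v}' for v in h[y,276:360,1]),'\n  V',' '.join(f'{v}' for v in h[y,276:360,2]))
cv2.imwrite('pics/w9c.png',cv2.resize(im[120:390,215:415,::-1],(444,600),interpolation=cv2.INTER_CUBIC))
E
```

```text
time_s: 27.4
position: [0.5751, -0.063, 0.0834]
tool_rot: [[0.052, 0.999, 0.001], [0.999, -0.052, -0.0], [-0.0, 0.001, -1.0]]
ft_force: [-0.3, 0.1, -0.8]
grip_width: 0.0246
gripper_force: 7.2
[ 0.57512209 -0.06304905  0.08342185] 0.024597443051362303 7.247964441776276
147 15 13 15 15 15 15 15 16 16 14 14 18 35 35 32 32 31 33 32 34 38 36 24 21 33 32 29 27 26 23 27 29 28 25 34 28 26 29 25 25 31 26 29 31 29 33 31 29 27 27 31 31 17 14 15 16 16 16 16 23 42 34 35 29 33 32 35 33 32 29 16 16 17 16 17 16 16 16 16 16 15 16 17 16 
  V 246 246 246 246 246 246 247 246 246 247 248 240 182 187 200 200 198 199 200 189 148 165 233 238 149 113 114 114 118 111 113 116 117 114 113 110 116 113 113 111 115 116 115 114 113 116 114 114 115 114 114 189 242 245 245 245 245 246 245 236 97 158 187 202 204 201 198 196 192 227 245 245 245 246 245 245 245 246 245 245 244 245 245 245
150 15 15 15 15 15 16 15 16 15 15 15 19 33 36 33 31 33 32 33 35 39 36 25 16 28 28 27 32 30 27 31 30 25 27 32 32 32 33 32 28 28 30 34 29 33 25 25 29 29 29 27 18 15 14 14 14 13 14 16 36 43 33 34 33 32 32 34 34 36 35 27 13 14 15 14 15 13 
[... 256 characters left out ...]
7 243 212 94 168 188 204 199 198 197 193 185 194 232 247 247 248 247 246 247 247 247 247 247 247 246 246
156 15 13 14 14 16 14 16 15 14 15 15 24 37 33 33 35 31 32 33 36 37 37 25 14 15 15 16 24 32 31 29 30 27 30 29 29 26 22 29 28 28 27 29 27 26 29 31 30 17 16 15 16 15 16 16 16 16 16 17 32 44 36 35 33 32 35 34 32 34 34 17 16 17 16 15 17 17 17 16 17 17 18 17 17 
  V 246 247 247 247 246 247 246 247 247 246 246 237 172 183 202 198 197 198 198 185 137 173 235 247 246 247 246 236 181 130 116 118 115 119 115 116 116 114 115 111 118 115 115 115 117 114 148 210 242 246 247 246 246 246 246 246 245 245 242 208 93 170 190 203 197 195 197 192 179 205 245 245 245 245 245 244 245 245 245 246 244 244 245 245
```

View pics/w9c.png

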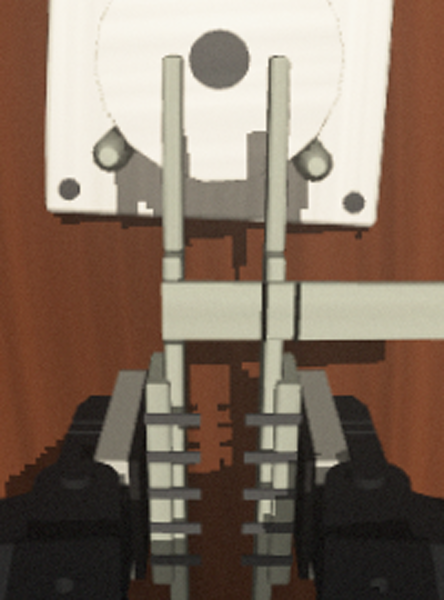

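The tips straddle the disc's dot: dot at crop (219,59), tips' inner edges at x≈183 and 270. The moving arm's outer edge (≈284) is now between the two lines at 265 and 297, slightly beyond their middle. Next: the gap in numbers.

```bash
python3 - <<'E'
from h import *
c=np.load('pics/w9.npy',allow_pickle=True).item(); z0=.0834+.0117
def g(a,b,y,z):
    A=plane(c,(a,y),z);B=plane(c,(b,y),z);return np.linalg.norm(A-B)*1000,((A+B)/2*1000).round(1)
print('top',g(295.7,337.0,150,z0+.0095)); print('bot',g(298.2,335.3,150,z0+.0025)); 
print('dot',plane(c,(215+219/2.222,120+59/2.222),.062)*1000, 'tipend',plane(c,(297,145.4),z0+.006)*1000)
im=cv2.imread('pics/w9.png'); v=cv2.cvtColor(im,cv2.COLOR_BGR2HSV)[...,2]
for y in(236,240,244,252,260,268,275,278): print(y,v[y,330:354].tolist())
print('arm fixed outer/width', v[240,284:302].tolist())
E
```

```text
top (np.float64(13.40198037320717), array([578.3,   4. , 104.6]))
bot (np.float64(12.73031277208429), array([578.5,   3.6,  97.6]))
dot [577.30964086   3.56653082  62.        ] tipend [571.97105894   5.68219147 101.1       ]
236 [118, 116, 110, 81, 67, 104, 152, 174, 179, 178, 179, 174, 160, 121, 117, 114, 112, 113, 110, 115, 120, 115, 122, 121]
240 [121, 119, 110, 74, 68, 130, 167, 191, 202, 197, 200, 197, 179, 145, 118, 115, 111, 114, 117, 115, 120, 117, 116, 117]
244 [116, 114, 110, 74, 63, 136, 172, 193, 198, 198, 199, 200, 180, 126, 117, 115, 112, 114, 112, 114, 115, 120, 120, 126]
252 [201, 203, 185, 50, 52, 113, 187, 203, 203, 203, 201, 203, 204, 200, 201, 204, 205, 154, 88, 50, 134, 201, 200, 202]
260 [196, 183, 139, 53, 48, 150, 187, 194, 192, 196, 197, 194, 196, 195, 196, 199, 196, 128, 60, 66, 143, 198, 196, 199]
268 [199, 188, 144, 52, 43, 151, 194, 198, 199, 200, 199, 198, 199, 199, 199, 198, 197, 115, 51, 90, 160, 202, 200, 200]
275 [60, 61, 57, 69, 130, 172, 194, 198, 197, 199, 193, 166, 107, 60, 60, 61, 61, 58, 63, 60, 61, 59, 62, 62]
278 [58, 56, 61, 75, 137, 176, 196, 197, 196, 198, 192, 158, 98, 78, 79, 83, 67, 63, 61, 66, 59, 64, 60, 65]
arm fixed outer/width [103, 101, 102, 102, 134, 170, 192, 197, 197, 198, 199, 183, 140, 90, 96, 110, 111, 115]
```

```bash
python3 -m jog '[{"linear":[-0.02,-0.01,0],"roll":0},{"linear":[-0.02,-0.01,0],"roll":0},{"linear":[0,0,0],"roll":0},{"linear":[0,0,0],"roll":0},{"linear":[0,0,0],"roll":0},{"linear":[0,0,0],"roll":0}]' -0.443 20
python3 - <<'E'
from h import *
s=env.observe(); print(s['position'],s['grip_width'],s['gripper_force'])
c,im=snap('wrist','w10'); v=cv2.cvtColor(im,cv2.COLOR_RGB2HSV)[...,2]
for y in(147,150): print(y,v[y,284:302].tolist(),v[y,330:350].tolist())
for y in(240,244,260,275,278): print(y,v[y,330:354].tolist())
E
```

```text
time_s: 27.95
position: [0.574, -0.0645, 0.0829]
tool_rot: [[0.052, 0.999, -0.0], [0.999, -0.052, 0.0], [0.0, -0.0, -1.0]]
ft_force: [0.7, 1.0, -0.1]
grip_width: 0.0235
gripper_force: 7.5
[ 0.57401729 -0.0645215   0.08289272] 0.023499495792573988 7.456997483968735
147 [246, 247, 246, 246, 242, 184, 184, 199, 197, 200, 198, 198, 185, 146, 154, 233, 247, 247] [248, 248, 248, 241, 200, 120, 185, 200, 201, 200, 199, 198, 192, 203, 236, 248, 248, 248, 248, 247]
150 [248, 248, 248, 248, 244, 175, 182, 201, 200, 199, 198, 199, 186, 144, 159, 233, 248, 248] [247, 247, 247, 236, 158, 115, 175, 199, 201, 202, 201, 198, 188, 179, 226, 246, 247, 246, 247, 247]
240 [116, 106, 74, 72, 135, 174, 192, 199, 199, 202, 197, 177, 143, 118, 119, 117, 119, 115, 115, 113, 113, 111, 119, 119]
244 [116, 107, 73, 69, 147, 177, 196, 199, 200, 201, 196, 172, 124, 115, 118, 116, 111, 115, 116, 116, 113, 114, 119, 117]
260 [195, 192, 189, 155, 60, 50, 140, 182, 196, 197, 192, 195, 197, 197, 197, 196, 195, 194, 132, 49, 85, 147, 195, 193]
275 [64, 60, 73, 108, 153, 172, 175, 175, 177, 172, 149, 104, 59, 57, 61, 61, 62, 62, 64, 59, 61, 58, 57, 63]
278 [61, 62, 76, 126, 172, 196, 196, 200, 197, 187, 164, 113, 76, 79, 82, 75, 61, 61, 60, 60, 59, 58, 62, 62]
```

The moving arm's outer edge (≈342.2, parallax included) is now midway between the lines (334.7 and 349.3). I hold it there for over 3 s.

```bash
Z='echo'; 
python3 -m jog '[{"linear":[0,0,0],"roll":0},{"linear":[0,0,0],"roll":0},{"linear":[0,0,0],"roll":0},{"linear":[0,0,0],"roll":0},{"linear":[0,0,0],"roll":0},{"linear":[0,0,0],"roll":0},{"linear":[0,0,0],"roll":0},{"linear":[0,0,0],"roll":0},{"linear":[0,0,0],"roll":0},{"linear":[0,0,0],"roll":0},{"linear":[0,0,0],"roll":0},{"linear":[0,0,0],"roll":0}]' | grep -E 'time|grip'
python3 -m jog '[{"linear":[0,0,0],"roll":0},{"linear":[0,0,0],"roll":0},{"linear":[0,0,0],"roll":0},{"linear":[0,0,0],"roll":0},{"linear":[0,0,0],"roll":0},{"linear":[0,0,0],"roll":0},{"linear":[0,0,0],"roll":0},{"linear":[0,0,0],"roll":0},{"linear":[0,0,0],"roll":0},{"linear":[0,0,0],"roll":0},{"linear":[0,0,0],"roll":0},{"linear":[0,0,0],"roll":0}]' | grep -E 'time|grip'
python3 -m jog '[{"linear":[0,0,0],"roll":0},{"linear":[0,0,0],"roll":0},{"linear":[0,0,0],"roll":0},{"linear":[0,0,0],"roll":0},{"linear":[0,0,0],"roll":0},{"linear":[0,0,0],"roll":0},{"linear":[0,0,0],"roll":0},{"linear":[0,0,0],"roll":0},{"linear":[0,0,0],"roll":0},{"linear":[0,0,0],"roll":0},{"linear":[0,0,0],"roll":0},{"linear":[0,0,0],"roll":0}]' | grep -E 'time|grip'
python3 -m jog '[{"linear":[0,0,0],"roll":0},{"linear":[0,0,0],"roll":0},{"linear":[0,0,0],"roll":0},{"linear":[0,0,0],"roll":0},{"linear":[0,0,0],"roll":0},{"linear":[0,0,0],"roll":0},{"linear":[0,0,0],"roll":0},{"linear":[0,0,0],"roll":0},{"linear":[0,0,0],"roll":0}]'
python3 - <<'E'
from h import *
c,im=snap('wrist','w11'); v=cv2.cvtColor(im,cv2.COLOR_RGB2HSV)[...,2]
for y in(150,): print(y,v[y,284:302].tolist(),v[y,330:350].tolist())
for y in(244,260,277): print(y,v[y,330:354].tolist())
E
```

```text
time_s: 29.0
grip_width: 0.0238
gripper_force: 7.5
time_s: 30.0
grip_width: 0.0236
gripper_force: 7.5
time_s: 31.0
grip_width: 0.0235
gripper_force: 7.5
time_s: 31.75
position: [0.574, -0.0645, 0.0829]
tool_rot: [[0.052, 0.999, -0.0], [0.999, -0.052, 0.0], [0.0, -0.0, -1.0]]
ft_force: [-0.8, 0.6, -0.7]
grip_width: 0.0239
gripper_force: 7.5
150 [247, 248, 248, 248, 244, 175, 182, 200, 201, 199, 199, 201, 187, 148, 163, 232, 248, 248] [248, 247, 247, 235, 160, 116, 177, 200, 204, 202, 197, 199, 188, 178, 226, 247, 247, 247, 246, 246]
244 [118, 102, 74, 68, 145, 173, 194, 197, 198, 200, 198, 170, 125, 117, 115, 114, 112, 111, 114, 112, 114, 114, 112, 119]
260 [196, 193, 191, 152, 57, 55, 136, 185, 196, 195, 195, 194, 197, 196, 194, 195, 197, 198, 135, 51, 80, 145, 197, 197]
277 [59, 61, 77, 119, 174, 196, 197, 199, 198, 190, 165, 112, 60, 63, 65, 61, 63, 62, 60, 61, 61, 60, 59, 62]
```

The gap stayed steady at the mark for over 3.5 s, so I hand the job in.

```bash
python3 -c "
from rig import env
print(env.close_job())"
```

```text
the job is handed in; nothing more can be done
None
```

I built the cell in the nest (body, then spacer, then top disc) and handed the job in at about 32 s, with the tweezers held level about 4 cm above the disc's middle and the tip gap steady at the 12 mm mark for over 3 s; no verdict was returned.

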